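# Push two tins home in the tin rack

## Task

Put the tins away by pushing: with the fingers, slide the round tuna tin and the flat sardine tin along the worktop into the wooden rack, one tin in each bay, until each is fully home against the back rail, the sardine tin with its long side flush along the rail. Only push them, never lift or tip them, leave the glass and the egg timer where they stand, and take the hand away at the end.

Things in the scene. Friction and masses are not known exactly. Their poses are not given: they have to be found in the camera images.
- rack: Low wooden tin rack fixed to the worktop, 30 mm high, 290 mm wide, no floor. Origin: on the worktop midway between the bays, 30 mm in front of the back rail's face. +x points into the rack, away from the robot (push this way), +y left, z up. Three cheeks, 10 mm thick, 28 mm high, at y = -140, 0, +140 mm, reach forward to x = -28 mm: two bays, each 130 mm wide, 58 mm deep, open to -x.
- bay_left (a point): Foot of the back rail's face at the middle of the left bay (+70 mm along the rack's y); axes as the rack.
- bay_right (a point): Foot of the back rail's face at the middle of the right bay (-70 mm along the rack's y); axes as the rack.
- tuna: Round tuna tin, 86 mm diameter, 40 mm high, about 0.23 kg, loose, in front of one bay, 0.14 to 0.18 m in front of the rack's origin; origin at the centre of its underside. Against the rail its centre is 43 mm in front of the rail's face, so it sticks out of the bay.
- sardines: Flat oblong sardine tin, 60 mm (its x) by 100 mm (its y), 24 mm high, about 0.15 kg, loose, in front of the other bay, 0.14 to 0.18 m before the rack's origin, turned up to 0.35 rad from the rack; origin at the centre of its underside. Flush against the rail its centre is 30 mm in front of the rail's face. Squared fingers pushing its long side turn it square.
- timer: Red and white egg timer, 62 mm across, 51 mm high; bystander, loose, at the left; origin at the centre of its underside.
- glass: Clear drinking glass, 81 mm across, 92 mm high; bystander, loose, at the right; origin at the centre of its underside.
Things that resemble listed ones, but are neither listed nor needed, are in the scene too. What is shaped like the tuna but pink or turquoise is not meant.

How it is judged:
By the outcome, as a careful person would: the job done as asked, in the order asked, and still so for the second after the job is handed in, with the robot touching nothing.
It also fails if it takes over 48 s, if anything falls off the work surface, if the arm or the gripper's body presses on something with over 40 N, if the wrist force passes 120 N, or if a joint passes its speed limit or range.

## Robot

A 6-joint arm with a two-finger parallel gripper is mounted at the origin on a cart in front of the work surface, level with it; the furniture and walls round the work are solid. World frame = base frame: x ahead of the robot, y to its left, z up, the work surface at z = 0. Lengths are in m, angles in rad, forces in N, time in s.
With the tool pointing down it reaches from about 0.3 to 0.875 m from the base axis. Payload 6.4 kg.
Tool frame: the origin (TCP) lies midway between the tips of the shut fingers; the grasp point (between the pads) lies 19 mm behind it; z points along the fingers, y is the line along which they close (so a half turn about z gives the same grasp; the last joint's range is limited). The gripper opens to 88 mm and grips with 3 to 60 N. Pads are 18 mm wide; open, the fingers measure 123 mm over their backs; the gripper's body (75 mm by 187 mm) begins 45 mm behind the grasp point.
Start: joints at [-0.206, 0.181, 1.607, -0, 1.354, -0.206], TCP at [0.575, 0, 0.239] pointing down, gripper open.
Joint ranges: [-2.99, 2.99], [-0.89, 2.07], [0.3, 2.58], [-1.14, 4.28], [0, 2.63], [-3.12, 3.12]. Speed limits (rad/s): [2.57, 2.57, 3.01, 3.14, 3.14, 3.14].

## Interface

Orientations are given as a unit quaternion [w, x, y, z].
In Python, from rig import manip gives the robot as it stands.
- The arm moves only by the tool servo_tool, never from a script. Its argument "increments" is a list of rows, each an object of numbers: "fingers": the closure in counts, from 0 (fully open) to 255 (shut); "tx", "ty", "tz": the shift along the tool's x, y, z scaled (see below); "rx", "ry", "rz": the turn, a rotation vector about the tool's x, y, z scaled (see below). In form: [{"fingers": .., "tx": .., "ty": .., "tz": .., "rx": .., "ry": .., "rz": ..}, ...]. A call has exactly 5 rows; each row is the pose to reach, as a shift and turn from the pose commanded when the call began, along the tool's axes at that moment; what a row does not reach only later rows make up. The controller multiplies each number of a shift by 0.4 m and each number of a turn by 45 degrees. A row lasts 1/8 s, in which the tool goes at most 62.5 mm and 10.7 degrees, less where a joint would pass 70% of its speed; a pose out of reach is approached as far as the arm can. A call with a number of a shift or a turn outside -1 to 1 is refused whole. A call with a gripper value outside its range is refused whole. The fingers move at their own pace and stop on an object; "squeeze" is the grip in N (left out, the last holds). Time passes only in rows, so rows that repeat a pose let the fingers close, or fill a call up. It gives the time, the measured TCP pose, the force, the opening and the grip force at its end, in the units of the state.
- manip.state(): the state, without advancing time (a new reading comes with each control period).
- manip.read_camera(name): name is "scene" or "side" or "wrist"; returns a dict with "image" (480x640x3 uint8, blue, green, red), "depth" (480x640 float32, m along the optical axis (not along the pixel's ray), 0 where there is no reading), "vertical_fov" (degrees; the focal length in pixels is half the picture's height over the tangent of half this angle, whatever the lens; pixels are square), "cx", "cy" (the principal point, pixels), "D" ([k1, k2, p1, p2, k3] as OpenCV has them; the pictures are not rectified), "world_to_cam" (4x4, takes a point from world to camera coordinates). Camera axes: x right, y down, z forward; pixel columns grow to the right and rows downward; lengths in m; the calibration is good to about 2 mm. A picture is of the moment at which its call begins.
- manip.close_job(): hands the job in; it is judged then, once.
The state is a dict: "time_s": time; "joints": joint angles; "qvel": joint speeds; "joint_efforts": joint torques, N m; "tcp_pos": TCP position; "orientation": TCP orientation; "wrist_force": force on the tool from outside, world axes, zero at the start; "wrist_torque": the same for the moment, N m; "grip_width": finger opening in m; "finger_force": force on a finger pad.
Only numpy, scipy, OpenCV 4.12 (cv2) and the standard library are available. Lean on these libraries where they do the work, as an engineer would, in place of code of your own. Each camera call takes 0.05 s, during which the arm holds its last target. There are 200 camera calls.

## Working session

There is one attempt and no reset: what is moved stays moved. The work goes in short steps, Python scripts to look and compute and a tool call to move; the robot and the scene stay as the last step left them, time stands still between calls to the robot, and variables do not carry over. Pictures are saved under pics/ and viewed, at most 11 in all, crops included, and the job is handed in when it is done.

Besides the shell and the picture viewer there is one more tool, called after ">>>" in YAML: its name, and indented under it one key for each argument. servo_tool: Moves the arm, as the interface text tells. Shifts and turns lie within -1 to 1; 1 stands for 0.4 m of shift or 45 degrees of turn. Its arguments: {"type":"object","properties":{"increments":{"type":"array","items":{"type":"object","properties":{"fingers":{"type":"number"},"tx":{"type":"number","minimum":-1,"maximum":1},"ty":{"type":"number","minimum":-1,"maximum":1},"tz":{"type":"number","minimum":-1,"maximum":1},"rx":{"type":"number","minimum":-1,"maximum":1},"ry":{"type":"number","minimum":-1,"maximum":1},"rz":{"type":"number","minimum":-1,"maximum":1}}}},"squeeze":{"type":"number"}},"required":["increments"]}

```bash
mkdir -p pics; cat > h.py <<'E'
import numpy as np, cv2
from rig import manip
def cam(n):
    c=manip.read_camera(n); f=240/np.tan(np.radians(c["vertical_fov"])/2)
    c["K"]=np.array([[f,0,c["cx"]],[0,f,c["cy"]],[0,0,1.]]); c["D"]=np.array(c["D"],float); c["T"]=np.array(c["world_to_cam"]); return c
def ray(c,uv,z):
    p=cv2.undistortPoints(np.array(uv,float).reshape(-1,1,2),c["K"],c["D"]).reshape(-1,2)
    R,t=c["T"][:3,:3],c["T"][:3,3]; o=-R.T@t; d=np.c_[p,np.ones(len(p))]@R
    return o+d*((z-o[2])/d[:,2])[:,None]
E
python3 - <<'E'
from h import *
a=[]
for n in ["scene","side"]:
    c=cam(n); cv2.imwrite(f"pics/{n}0.png",c["image"]); np.save(f"{n}.npy",c,allow_pickle=True); print(n,np.linalg.inv(c["T"])[:3].round(2).tolist())
print(manip.state())
E
```

```text
scene [[0.59, -0.47, 0.66, -0.37], [-0.81, -0.35, 0.48, -0.66], [0.0, -0.81, -0.58, 0.87]]
side [[0.91, -0.2, 0.35, 0.13], [-0.41, -0.46, 0.79, -0.95], [0.0, -0.86, -0.5, 0.64]]
{'time_s': 0.1, 'joints': array([-2.06277308e-01,  1.81442907e-01,  1.60786786e+00,  3.65107419e-05,
        1.35379345e+00, -2.06289081e-01]), 'qvel': array([ 0.00274816,  0.00025449, -0.00428491,  0.00177852,  0.00085495,
       -0.00055498]), 'joint_efforts': array([ 1.29169843e-03, -4.34824562e+01, -3.42694116e+01,  7.03934091e-02,
        3.40874540e-02,  2.31206508e-05]), 'tcp_pos': array([5.74541178e-01, 1.37909466e-04, 2.37933039e-01]), 'orientation': array([-6.42302490e-04,  7.07105205e-01,  7.07107953e-01, -3.98707585e-04]), 'wrist_force': array([ 0.43732933,  0.06269576, -0.58547268]), 'wrist_torque': array([-0.05366868,  0.03929323,  0.05691626]), 'finger_force': 0.0, 'grip_width': 0.08823352072838296}
```

View pics/scene0.png

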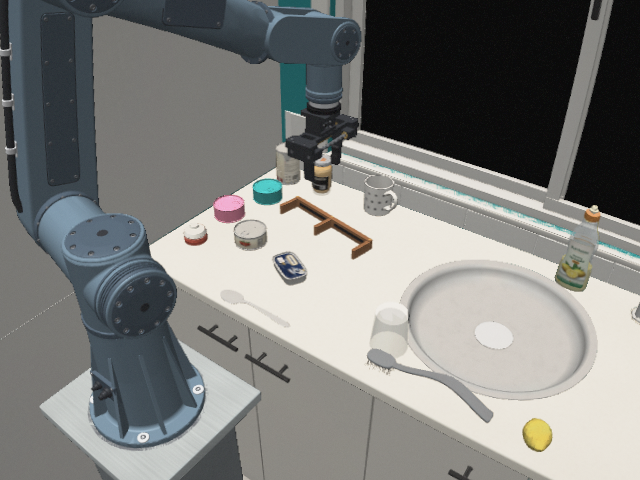

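View pics/side0.png

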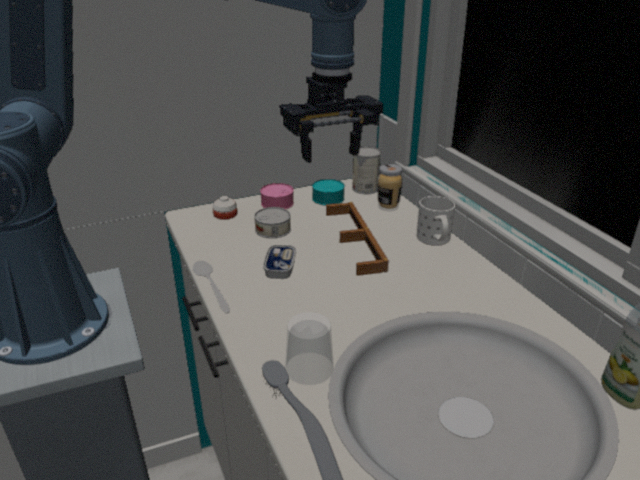

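Scene: the plain metal tuna tin is at (250,235), the pink lookalike at (229,208) and the turquoise one at (268,190). The sardine tin is at (290,267), the rack spans (282,205)–(370,248), the timer is at (195,233) and the glass at (390,330). The side view agrees: tuna (272,222), sardines (280,260). I'll confirm this with a wrist view and an enlarged crop.

```bash
python3 - <<'E'
from h import *
w=cam("wrist"); np.save("wrist.npy",w,allow_pickle=True); print(np.linalg.inv(w["T"])[:3].round(2).tolist())
im=np.load("scene.npy",allow_pickle=True).item()["image"][165:300,170:390]
s=cv2.resize(im,(780,478),interpolation=cv2.INTER_CUBIC); cv2.imwrite("pics/crop1.png",s); cv2.imwrite("pics/wrist0.png",w["image"])
E
```

```text
[[1.0, 0.0, -0.0, 0.57], [-0.0, -0.96, -0.29, 0.07], [-0.0, 0.29, -0.96, 0.38]]
```

View pics/crop1.png

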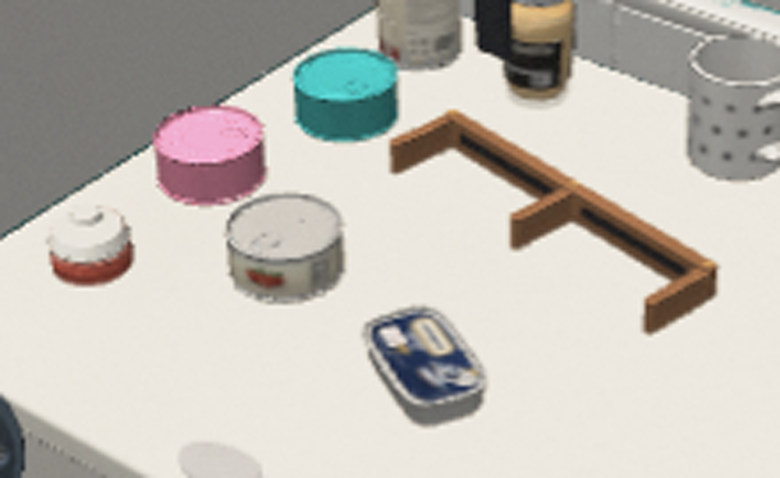

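View pics/wrist0.png

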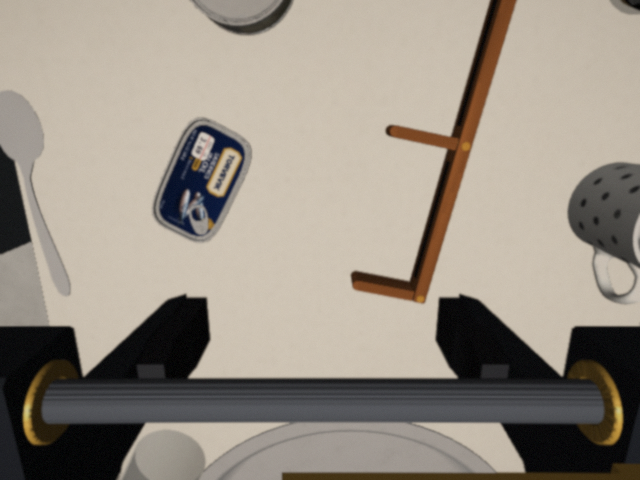

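The crop confirms it: the only plain metal round tin with a label is the tuna, at scene (250,235). The wrist view shows the sardine tin around (203,180), the rack's right part with its corner at (420,298), and the middle cheek at (390,130)–(463,146).

```bash
python3 - <<'E'
from h import *
L=lambda n:np.load(n+".npy",allow_pickle=True).item()
w=L("wrist");s=L("scene");d=L("side")
def pts(m): v,u=np.nonzero(m); return np.c_[u,v]
def big(m,roi):
    M=np.zeros(m.shape,np.uint8); x0,y0,x1,y1=roi; M[y0:y1,x0:x1]=m[y0:y1,x0:x1]
    n,l,st,_=cv2.connectedComponentsWithStats(M); k=1+st[1:,4].argmax(); return (l==k).astype(np.uint8)
for n,c,rr in [("wrist",w,(340,0,560,320)),("scene",s,(270,185,385,265)),("side",d,(315,195,400,280))]:
    h=cv2.cvtColor(c["image"],cv2.COLOR_BGR2HSV)
    m=big(((h[...,0]<18)&(h[...,1]>120)&(h[...,2]>50)).astype(np.uint8),rr)
    p=ray(c,pts(m),0.03)[:,:2]
    r=cv2.minAreaRect(p.astype(np.float32)*1000); print(n,"rack rect",np.round(r[0],1),np.round(r[1],1),round(r[2],1)); print(np.round(cv2.boxPoints(r)).tolist())
    # corners in image
    cnt=max(cv2.findContours(m,0,2)[0],key=len); ap=cv2.approxPolyDP(cnt,2.5,True)[:,0]; print(np.c_[ap,np.round(ray(c,ap,.03)[:,:2]*1000)].astype(int).tolist())
    h0={"wrist":(140,105,265,250),"scene":(265,245,312,287),"side":(258,240,302,280)}[n]
    b=big((h[...,0]>95)*(h[...,0]<130)*(h[...,1]>100).astype(np.uint8),h0)
    b=cv2.morphologyEx(b,3,np.ones((9,9)))
    r=cv2.minAreaRect((ray(c,pts(b),0.024)[:,:2]*1000).astype(np.float32)); print(" blue",np.round(r[0],1),np.round(r[1],1),round(r[2],1))
# tuna outlines: candidates with pixel ellipse in scene and side: non-worktop by depth height
for n,c,roi in [("scene",s,(225,215,275,255)),("side",d,(248,202,298,242))]:
    x0,y0,x1,y1=roi; v,u=np.mgrid[y0:y1,x0:x1]; uv=np.c_[u.ravel(),v.ravel()]
    z=c["depth"][uv[:,1],uv[:,0]]; q=cv2.undistortPoints(uv.astype(float).reshape(-1,1,2),c["K"],c["D"]).reshape(-1,2)
    P=(np.c_[q,np.ones(len(q))]*z[:,None]-c["T"][:3,3])@c["T"][:3,:3]
    t=P[(P[:,2]>.034)&(P[:,2]<.048)]
    (cx,cy),r=cv2.minEnclosingCircle((t[:,:2]*1000).astype(np.float32)); print(n,"tuna",cx,cy,r,len(t),t.mean(0))
E
```

```text
wrist rack rect [657.9  41.1] [252.5  71. ] 78.4
[[598.0, -75.0], [667.0, -90.0], [718.0, 158.0], [649.0, 172.0]]
[[515, 0, 718, 158], [499, 0, 706, 158], [459, 136, 686, 60], [445, 137, 674, 59], [397, 126, 635, 67], [387, 129, 627, 65], [394, 136, 633, 60], [444, 146, 674, 52], [454, 155, 683, 44], [415, 288, 659, -75], [410, 287, 654, -74], [410, 282, 654, -69], [376, 276, 622, -63], [371, 280, 618, -67], [371, 275, 618, -62], [356, 272, 604, -59], [352, 275, 601, -62], [355, 288, 604, -75], [420, 302, 664, -89], [424, 300, 668, -87]]
 blue [469.3  20.7] [91.2 49.9] 61.7
scene rack rect [646.4  47.8] [308.2  88.7] 78.2
[[572.0, -94.0], [658.0, -112.0], [721.0, 190.0], [634.0, 208.0]]
[[281, 204, 659, 200], [281, 212, 627, 174], [302, 202, 702, 159], [325, 216, 682, 67], [325, 220, 666, 56], [319, 218, 665, 74], [322, 221, 658, 59], [315, 225, 632, 63], [315, 233, 602, 42], [321, 227, 633, 45], [322, 230, 624, 35], [331, 225, 657, 29], [334, 227, 654, 18], [332, 224, 662, 30], [335, 222, 674, 29], [360, 236, 660, -59], [364, 241, 647, -79], [352, 250, 597, -75], [352, 257, 574, -90], [370, 247, 634, -104], [370, 239, 664, -86], [298, 196, 721, 188]]
 blue [451.2   4. ] [45.4 50.5] 36.4
side rack rect [654.9  36.6] [322.4  75. ] 78.3
[[585.0, -114.0], [659.0, -129.0], [724.0, 187.0], [651.0, 202.0]]
[[327, 205, 661, 197], [327, 214, 641, 152], [348, 212, 692, 142], [350, 207, 709, 165], [362, 227, 687, 60], [341, 232, 632, 58], [341, 241, 614, 20], [364, 239, 664, 8], [365, 232, 682, 36], [381, 258, 659, -78], [358, 263, 606, -77], [357, 273, 586, -110], [384, 270, 641, -122], [386, 258, 669, -82], [353, 205, 720, 172]]
 blue [451.6  11.3] [51.3 63. ] 25.0
scene tuna 508.6991271972656 178.40699768066406 46.92289733886719 485 [0.50820593 0.18108621 0.03702561]
side tuna 511.2907409667969 182.56695556640625 47.940792083740234 567 [0.51179272 0.18042749 0.03799237]
```

>>> servo_tool:
  increments:
    - {"fingers":95,"tx":0.05,"ty":-0.04,"rz":0.2}
    - {"fingers":95,"tx":0.1,"ty":-0.08,"rz":0.4}
    - {"fingers":95,"tx":0.15,"ty":-0.12,"rz":0.6}
    - {"fingers":95,"tx":0.2,"ty":-0.16,"rz":0.8}
    - {"fingers":95,"tx":0.225,"ty":-0.19,"rz":1}

```text
validation failed for argument at $.in...
```

>>> servo_tool:
  increments:
    - {"rz":0.2,"fingers":95}
    - {"rz":0.4,"fingers":95}
    - {"rz":0.6,"fingers":95}
    - {"rz":0.8,"fingers":95}
    - {"rz":1,"fingers":95}

```text
validation failed for argument at $.in...
```

>>> servo_tool:
  increments:
    - {"rz":0.13,"fingers":95}
    - {"rz":0.258,"fingers":95}
    - {"rz":0.258,"fingers":95}
    - {"rz":0.258,"fingers":95}
    - {"rz":0.258,"fingers":95}

```text
validation failed for argument at $.in...
```

```bash
python3 - <<'E'
from h import *
w=cam("wrist"); np.save("wrist1.npy",w,allow_pickle=True); cv2.imwrite("pics/wrist1.png",w["image"])
print(np.linalg.inv(w["T"])[:3].round(3).tolist()); s=manip.state(); print(s["time_s"],s["tcp_pos"],s["orientation"],s["grip_width"],s["joints"])
L=lambda n:np.load(n+".npy",allow_pickle=True).item()
print("timer",ray(L("scene"),[[195,238]],.01),ray(L("side"),[[225,214]],.01),"glass foot",ray(L("scene"),[[388,348]],0),ray(L("side"),[[310,372]],0))
E
```

```text
[[1.0, 0.0, -0.001, 0.574], [-0.0, -0.957, -0.289, 0.075], [-0.001, 0.289, -0.957, 0.384]]
0.2 [5.74690855e-01 7.61102405e-05 2.38172398e-01] [-4.32922359e-04  7.07114697e-01  7.07098672e-01 -2.92299342e-04] 0.0883708959506471 [-2.06302060e-01  1.81257756e-01  1.60758810e+00 -1.57941432e-05
  1.35379140e+00 -2.06275989e-01]
timer [[0.4207595  0.29741758 0.01      ]] [[0.42596456 0.2897876  0.01      ]] glass foot [[ 3.90119181e-01 -3.01670330e-01  1.11022302e-16]] [[ 0.39963699 -0.30609003  0.        ]]
```

View pics/wrist1.png

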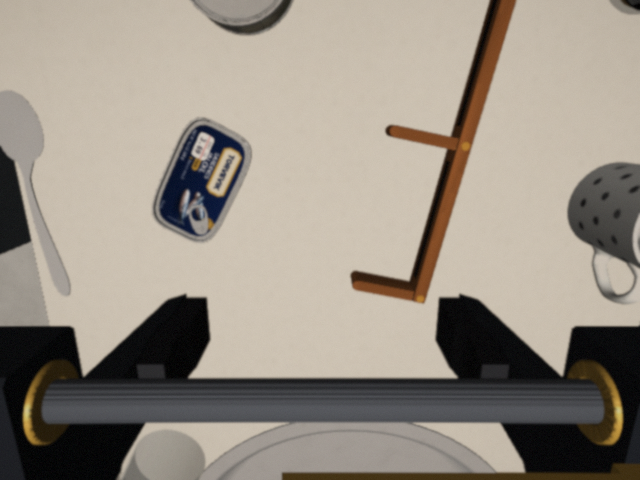

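The moves were refused, so nothing moved and the wrist view is unchanged: tin at (203,180), rack corner at (420,298). The rows probably need all seven fields.

>>> servo_tool:
  increments:
    - {"fingers":95,"tx":0.05,"ty":-0.04,"tz":0,"rx":0,"ry":0,"rz":0.2}
    - {"fingers":95,"tx":0.1,"ty":-0.08,"tz":0,"rx":0,"ry":0,"rz":0.4}
    - {"fingers":95,"tx":0.15,"ty":-0.12,"tz":0,"rx":0,"ry":0,"rz":0.6}
    - {"fingers":95,"tx":0.2,"ty":-0.16,"tz":0,"rx":0,"ry":0,"rz":0.8}
    - {"fingers":95,"tx":0.225,"ty":-0.19,"tz":0,"rx":0,"ry":0,"rz":1}

```text
time_s: 0.82
tcp_pos: [0.4982, 0.0909, 0.2385]
orientation: [-0.0, 0.925, 0.381, -0.0]
wrist_force: [0.9, -0.6, -0.4]
grip_width: 0.0555
finger_force: 0.0
```

>>> servo_tool:
  increments:
    - {"fingers":95,"tx":0,"ty":0,"tz":0,"rx":0,"ry":0,"rz":0.2}
    - {"fingers":95,"tx":0,"ty":0,"tz":0,"rx":0,"ry":0,"rz":0.4}
    - {"fingers":95,"tx":0,"ty":0,"tz":0,"rx":0,"ry":0,"rz":0.6}
    - {"fingers":95,"tx":0,"ty":0,"tz":0,"rx":0,"ry":0,"rz":0.8}
    - {"fingers":95,"tx":0,"ty":0,"tz":0,"rx":0,"ry":0,"rz":1}

```text
time_s: 1.45
tcp_pos: [0.4988, 0.09, 0.2385]
orientation: [-0.0, 1.0, -0.003, -0.0]
wrist_force: [0.8, 0.6, -0.1]
grip_width: 0.0556
finger_force: 0.0
```

>>> servo_tool:
  increments:
    - {"fingers":95,"tx":0,"ty":0,"tz":0,"rx":0,"ry":0,"rz":0.13}
    - {"fingers":95,"tx":0,"ty":0,"tz":0,"rx":0,"ry":0,"rz":0.258}
    - {"fingers":95,"tx":0,"ty":0,"tz":0,"rx":0,"ry":0,"rz":0.258}
    - {"fingers":95,"tx":0,"ty":0,"tz":0,"rx":0,"ry":0,"rz":0.258}
    - {"fingers":95,"tx":0,"ty":0,"tz":0,"rx":0,"ry":0,"rz":0.258}

```text
time_s: 2.08
tcp_pos: [0.499, 0.09, 0.2387]
orientation: [-0.0, 0.995, -0.101, -0.0]
wrist_force: [-0.3, -0.0, 0.6]
grip_width: 0.055
finger_force: 0.0
```

```bash
python3 - <<'E'
from h import *
w=cam("wrist"); np.save("wrist1.npy",w,allow_pickle=True); cv2.imwrite("pics/wrist2.png",w["image"])
print(np.linalg.inv(w["T"])[:3].round(3).tolist()); s=manip.state(); print(s["time_s"],s["tcp_pos"],s["orientation"],s["grip_width"],s["joints"])
E
```

```text
[[-0.2, -0.938, -0.283, 0.572], [-0.98, 0.192, 0.057, 0.075], [0.001, 0.288, -0.958, 0.384]]
2.125 [0.49898705 0.09000073 0.23868378] [ 1.61382489e-05  9.94913367e-01 -1.00734259e-01 -3.72908376e-05] 0.05546625106390864 [-5.60054287e-02  2.74738678e-02  1.77484735e+00 -2.96880072e-05
  1.33934739e+00  1.71660852e+00]
```

View pics/wrist2.png

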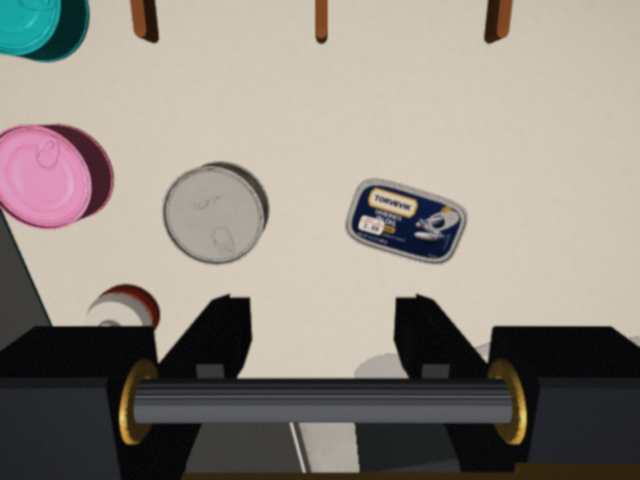

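The wrist view is aligned with the rack. The tuna lid is centred at about (214,214), the sardine tin at about (407,221), the three cheek ends are at (146,38), (321,40) and (498,38), and the timer is at (125,310).

```bash
python3 - <<'E'
from h import *
w=np.load("wrist1.npy",allow_pickle=True).item(); h=cv2.cvtColor(w["image"],cv2.COLOR_BGR2HSV)
tcp=np.array([.499,.090]); q=np.array([0,.99491,-.10073,0]); yaw=2*np.arctan2(q[2],q[1]); X=np.array([np.cos(yaw),np.sin(yaw)]); Y=np.array([X[1],-X[0]])
print("tool x yaw",np.degrees(yaw))
tf=lambda p:np.round(((p[:,:2]-tcp)@np.c_[X,Y])*1000,1)
# cheek fronts: brown top at z=.028
br=((h[...,0]<18)&(h[...,1]>110)&(h[...,2]>90)).astype(np.uint8)
for x0,x1 in [(110,180),(295,345),(470,530)]:
    m=br[:60,x0:x1]; v,u=np.nonzero(m); e=v.max(); r=[u[v==k] for k in (5,20,e-4)]
    print("cheek",[(a.min()+x0,a.max()+x0,tf(ray(w,[[a.min()+x0,k],[a.max()+x0,k]],.028)).tolist()) for a,k in zip(r,(5,20,e-4))],"end",e,tf(ray(w,[[u[v>=e-1].mean()+x0,e]],.028)))
# tins: brightness/saturation difference from worktop via depth
v,u=np.mgrid[100:290,130:500]; uv=np.c_[u.ravel(),v.ravel()]; z=w["depth"][uv[:,1],uv[:,0]]
p=cv2.undistortPoints(uv.astype(float).reshape(-1,1,2),w["K"],w["D"]).reshape(-1,2)
P=(np.c_[p,np.ones(len(p))]*z[:,None]-w["T"][:3,3])@w["T"][:3,:3]
print("table z",np.median(P[:,2]))
t=P[(P[:,2]>.033)&(P[:,2]<.046)&(uv[:,0]<285)&(uv[:,0]>160)]; c,r=cv2.minEnclosingCircle((tf(t)).astype(np.float32)); print("tuna",c,r,np.median(t[:,2]), tf(t.mean(0)[None]))
s=P[(P[:,2]>.018)&(P[:,2]<.03)&(uv[:,0]>330)&(uv[:,1]<280)]; print("sard",[np.round(a,1) for a in cv2.minAreaRect(tf(s).astype(np.float32))],np.median(s[:,2]))
print("lid",tf(ray(w,[[215,214],[164,210],[264,216]],.04)))
print("timer",tf(ray(w,[[118,312]],.04)))
E
```

```text
tool x yaw -11.562461171888621
cheek [(np.int64(131), np.int64(142), [[154.6, -144.7], [154.7, -136.4]]), (np.int64(133), np.int64(144), [[144.5, -144.5], [144.6, -136.2]]), (np.int64(135), np.int64(145), [[135.6, -144.2], [135.6, -136.6]])] end 37 [[ 132.8 -140.6]]
cheek [(np.int64(316), np.int64(326), [[155.1, -4.8], [155.1, 2.8]]), (np.int64(316), np.int64(326), [[145.0, -4.8], [145.0, 2.8]]), (np.int64(316), np.int64(326), [[136.0, -4.9], [136.0, 2.8]])] end 37 [[133.2  -1.3]]
cheek [(np.int64(500), np.int64(511), [[154.8, 134.4], [154.7, 142.7]]), (np.int64(498), np.int64(509), [[144.7, 134.2], [144.6, 142.6]]), (np.int64(497), np.int64(507), [[135.7, 134.6], [135.7, 142.3]])] end 37 [[132.9 138.3]]
table z -0.00020469155600851664
tuna (-6.739171504974365, -92.85298156738281) 43.1995735168457 0.036205546541953994 [[ -6.2 -93.4]]
sard [array([-16. ,  74.6]), array([ 63.2, 105.2]), np.float64(16.9)] 0.02101168700018289
lid [[  -4.2  -90.5]
 [  -0.7 -133. ]
 [  -5.9  -49.3]]
timer [[ -94.8 -184.5]]
```

>>> servo_tool:
  increments:
    - {"fingers":95,"tx":-0.1,"ty":-0.115,"tz":0,"rx":0,"ry":0,"rz":0}
    - {"fingers":95,"tx":-0.2,"ty":-0.232,"tz":0.03,"rx":0,"ry":0,"rz":0}
    - {"fingers":95,"tx":-0.202,"ty":-0.232,"tz":0.15,"rx":0,"ry":0,"rz":0}
    - {"fingers":95,"tx":-0.202,"ty":-0.232,"tz":0.3,"rx":0,"ry":0,"rz":0}
    - {"fingers":95,"tx":-0.202,"ty":-0.232,"tz":0.42,"rx":0,"ry":0,"rz":0}

```text
time_s: 2.75
tcp_pos: [0.4379, 0.1974, 0.069]
orientation: [0.0, 0.995, -0.1, -0.0]
wrist_force: [0.3, 0.4, 0.1]
grip_width: 0.0552
finger_force: 0.0
```

>>> servo_tool:
  increments:
    - {"fingers":95,"tx":0,"ty":0,"tz":0.06,"rx":0,"ry":0,"rz":0}
    - {"fingers":95,"tx":0,"ty":0,"tz":0.11,"rx":0,"ry":0,"rz":0}
    - {"fingers":95,"tx":0,"ty":0,"tz":0.145,"rx":0,"ry":0,"rz":0}
    - {"fingers":95,"tx":0,"ty":0,"tz":0.145,"rx":0,"ry":0,"rz":0}
    - {"fingers":95,"tx":0,"ty":0,"tz":0.145,"rx":0,"ry":0,"rz":0}

```text
time_s: 3.38
tcp_pos: [0.4392, 0.1973, 0.0134]
orientation: [-0.0, 0.995, -0.101, 0.001]
wrist_force: [-0.5, 0.4, 0.8]
grip_width: 0.0555
finger_force: 0.0
```

```bash
python3 - <<'E'
from h import *
w=cam("wrist"); cv2.imwrite("pics/wrist3.png",w["image"])
E
```

```text
(no output)
```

View pics/wrist3.png

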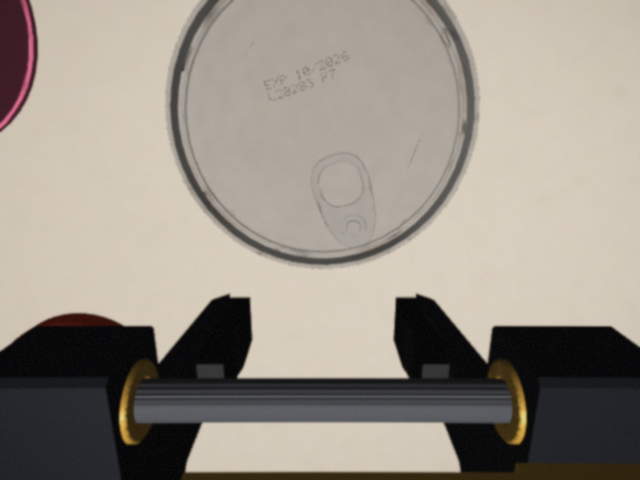

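The wrist view shows the tuna ring centred at about x=322, between the fingertips at x=230 and x=415, with no contact yet.

>>> servo_tool:
  increments:
    - {"fingers":95,"tx":0.05,"ty":0,"tz":0,"rx":0,"ry":0,"rz":0}
    - {"fingers":95,"tx":0.09,"ty":0,"tz":0,"rx":0,"ry":0,"rz":0}
    - {"fingers":95,"tx":0.14,"ty":0.008,"tz":0,"rx":0,"ry":0,"rz":0}
    - {"fingers":95,"tx":0.19,"ty":0.016,"tz":0,"rx":0,"ry":0,"rz":0}
    - {"fingers":95,"tx":0.24,"ty":0.024,"tz":0,"rx":0,"ry":0,"rz":0}

```text
time_s: 4.05
tcp_pos: [0.5304, 0.1688, 0.0132]
orientation: [-0.0, 0.995, -0.101, -0.001]
wrist_force: [-7.0, 2.8, 5.9]
grip_width: 0.0556
finger_force: 3.7
```

>>> servo_tool:
  increments:
    - {"fingers":95,"tx":0.05,"ty":0.009,"tz":0,"rx":0,"ry":0,"rz":0}
    - {"fingers":95,"tx":0.1,"ty":0.018,"tz":0,"rx":0,"ry":0,"rz":0}
    - {"fingers":95,"tx":0.14,"ty":0.025,"tz":0,"rx":0,"ry":0,"rz":0}
    - {"fingers":95,"tx":0.17,"ty":0.03,"tz":0,"rx":0,"ry":0,"rz":0}
    - {"fingers":95,"tx":0.19,"ty":0.03,"tz":0,"rx":0,"ry":0,"rz":0}

```text
time_s: 4.68
tcp_pos: [0.6025, 0.1413, 0.0131]
orientation: [-0.0, 0.995, -0.101, -0.001]
wrist_force: [-6.6, 1.2, 8.2]
grip_width: 0.055
finger_force: 4.7
```

```bash
cat > m.py <<'E'
from h import *
import sys
c=cam("scene"); d=cam("side"); w=cam("wrist")
a=cv2.resize(c["image"][170:290,220:380],(640,480)); 
cv2.imwrite(f"pics/{sys.argv[1]}.png",np.vstack([np.hstack([cv2.resize(c["image"][175:295,230:390],(400,300)),cv2.resize(d["image"][170:290,240:400],(400,300))]),np.hstack([cv2.resize(w["image"],(400,300)),np.zeros((300,400,3),np.uint8)])]))
s=manip.state(); print(s["time_s"],s["tcp_pos"],s["wrist_force"])
for n,c in (("scene",c),("side",d)):
    uv=np.stack(np.meshgrid(np.arange(225,400),np.arange(170,300)),-1).reshape(-1,2); z=c["depth"][uv[:,1],uv[:,0]]
    q=cv2.undistortPoints(uv.astype(float).reshape(-1,1,2),c["K"],c["D"]).reshape(-1,2)
    P=(np.c_[q,np.ones(len(q))]*z[:,None]-c["T"][:3,3])@c["T"][:3,:3]
    # rack frame: from wrist look
    X=np.array([np.cos(-.2018),np.sin(-.2018)]); Y=np.array([-X[1],X[0]]); o=np.array([.499,.09])+.161*X+.001*Y
    r=np.c_[(P[:,:2]-o)@np.c_[X,Y],P[:,2]]*1000
    t=r[(r[:,2]>34)&(r[:,2]<45)&(r[:,0]>-80)&(r[:,0]<45)&(r[:,1]>10)&(r[:,1]<135)]
    if len(t)>20: print(n,"tuna",cv2.minEnclosingCircle(t[:,:2].astype(np.float32)),len(t),t.min(0)[:2],t.max(0)[:2])
    t=r[(r[:,2]>16)&(r[:,2]<27)&(r[:,0]>-120)&(r[:,0]<27)&(r[:,1]<-9)&(r[:,1]>-131)]
    if len(t)>20: print(n,"sard",cv2.minAreaRect(t[:,:2].astype(np.float32)),len(t))
E
python3 m.py push1
```

```text
4.825 [0.60339328 0.14113319 0.01309849] [-0.9817049   0.58669214  2.33298977]
scene tuna ((-30.408096313476562, 66.04222869873047), 64.21871185302734) 93 [-79.74552681  22.52713569] [ 31.63170007 114.54573606]
scene sard ((22.547027587890625, -60.26282501220703), (40.83902359008789, 125.26465606689453), 20.88802719116211) 33
side tuna ((-33.045745849609375, 58.50281524658203), 56.814186096191406) 321 [-77.96111526  21.49107012] [ 15.90593222 103.89036962]
```

View pics/push1.png

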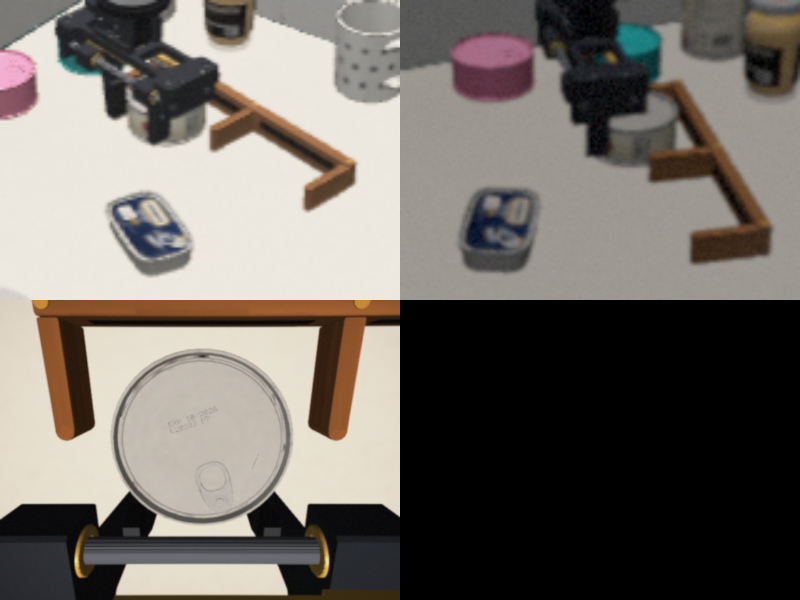

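The tuna (wrist panel, around (202,436)) sits between the fingers and is centred in the left bay, with a gap of about 15 mm left to the rail.

>>> servo_tool:
  increments:
    - {"fingers":95,"tx":0.012,"ty":0,"tz":0,"rx":0,"ry":0,"rz":0}
    - {"fingers":95,"tx":0.022,"ty":0,"tz":0,"rx":0,"ry":0,"rz":0}
    - {"fingers":95,"tx":0.03,"ty":0,"tz":0,"rx":0,"ry":0,"rz":0}
    - {"fingers":95,"tx":0.036,"ty":0,"tz":0,"rx":0,"ry":0,"rz":0}
    - {"fingers":95,"tx":0.04,"ty":0,"tz":0,"rx":0,"ry":0,"rz":0}

```text
time_s: 5.45
tcp_pos: [0.6174, 0.1385, 0.0128]
orientation: [0.0, 0.995, -0.101, -0.001]
wrist_force: [-7.1, 1.7, 6.2]
grip_width: 0.055
finger_force: 4.0
```

>>> servo_tool:
  increments:
    - {"fingers":95,"tx":0.002,"ty":0,"tz":0,"rx":0,"ry":0,"rz":0}
    - {"fingers":95,"tx":0.004,"ty":0,"tz":0,"rx":0,"ry":0,"rz":0}
    - {"fingers":95,"tx":0.006,"ty":0,"tz":0,"rx":0,"ry":0,"rz":0}
    - {"fingers":95,"tx":0.008,"ty":0,"tz":0,"rx":0,"ry":0,"rz":0}
    - {"fingers":95,"tx":0.008,"ty":0,"tz":0,"rx":0,"ry":0,"rz":0}

```text
time_s: 6.08
tcp_pos: [0.6178, 0.1384, 0.0124]
orientation: [0.0, 0.995, -0.101, -0.004]
wrist_force: [-16.6, 1.4, 12.4]
grip_width: 0.0554
finger_force: 8.5
```

Home: the fingers stalled at 17 N. I'll back off, rise and look.

>>> servo_tool:
  increments:
    - {"fingers":95,"tx":-0.05,"ty":0,"tz":0,"rx":0,"ry":0,"rz":0}
    - {"fingers":95,"tx":-0.15,"ty":0,"tz":0,"rx":0,"ry":0,"rz":0}
    - {"fingers":95,"tx":-0.16,"ty":0,"tz":-0.12,"rx":0,"ry":0,"rz":0}
    - {"fingers":95,"tx":-0.16,"ty":0,"tz":-0.26,"rx":0,"ry":0,"rz":0}
    - {"fingers":95,"tx":-0.16,"ty":0.14,"tz":-0.35,"rx":0,"ry":0,"rz":0}

```text
time_s: 6.7
tcp_pos: [0.5504, 0.1004, 0.154]
orientation: [-0.0, 0.995, -0.099, 0.003]
wrist_force: [0.3, -0.1, 0.4]
grip_width: 0.0549
finger_force: 0.0
```

>>> servo_tool:
  increments:
    - {"fingers":95,"tx":0,"ty":0.1,"tz":0,"rx":0,"ry":0,"rz":0}
    - {"fingers":95,"tx":0,"ty":0.1,"tz":0,"rx":0,"ry":0,"rz":0}
    - {"fingers":95,"tx":0,"ty":0.1,"tz":0,"rx":0,"ry":0,"rz":0}
    - {"fingers":95,"tx":0,"ty":0.1,"tz":0,"rx":0,"ry":0,"rz":0}
    - {"fingers":95,"tx":0,"ty":0.1,"tz":0,"rx":0,"ry":0,"rz":0}

```text
time_s: 7.32
tcp_pos: [0.5401, 0.0606, 0.1501]
orientation: [-0.0, 0.995, -0.1, -0.0]
wrist_force: [-0.7, 0.3, 0.9]
grip_width: 0.0555
finger_force: 0.0
```

```bash
python3 m.py push2
```

```text
7.475 [0.54014319 0.06025443 0.15030363] [-0.05390443  0.51330205 -0.29380702]
scene tuna ((-14.772252082824707, 68.9632568359375), 47.3653678894043) 398 [-60.96374227  23.95803324] [ 30.84482312 115.13480558]
side tuna ((-12.232667922973633, 69.03134155273438), 46.578216552734375) 556 [-54.94381507  23.36837686] [ 29.88307016 114.89655575]
```

View pics/push2.png

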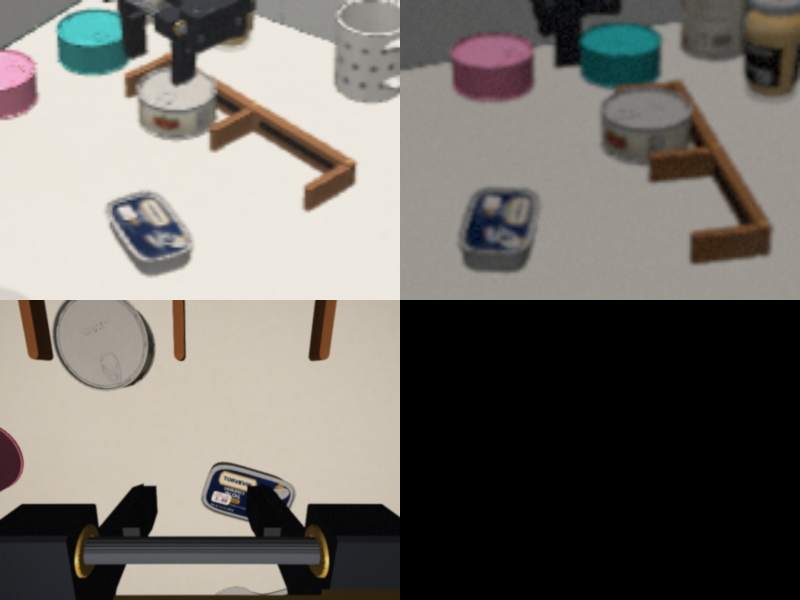

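The tuna measures (-13, 69) mm in the rack frame, where fully home is (-13, 70), so it is in. The sardine tin is untouched at wrist-panel (248,490), and I'll go behind it next.

>>> servo_tool:
  increments:
    - {"fingers":95,"tx":-0.13,"ty":0.06,"tz":0,"rx":0,"ry":0,"rz":0}
    - {"fingers":95,"tx":-0.26,"ty":0.12,"tz":0,"rx":0,"ry":0,"rz":0}
    - {"fingers":95,"tx":-0.353,"ty":0.13,"tz":0,"rx":0,"ry":0,"rz":0}
    - {"fingers":95,"tx":-0.353,"ty":0.13,"tz":0.08,"rx":0,"ry":0,"rz":0}
    - {"fingers":95,"tx":-0.353,"ty":0.13,"tz":0.2,"rx":0,"ry":0,"rz":0}

```text
time_s: 8.1
tcp_pos: [0.3934, 0.0369, 0.0716]
orientation: [0.0, 0.995, -0.101, 0.003]
wrist_force: [-0.1, -0.1, -1.0]
grip_width: 0.0553
finger_force: 0.0
```

>>> servo_tool:
  increments:
    - {"fingers":95,"tx":0,"ty":0,"tz":0.06,"rx":0,"ry":0,"rz":0}
    - {"fingers":95,"tx":0,"ty":0,"tz":0.11,"rx":0,"ry":0,"rz":0}
    - {"fingers":95,"tx":0,"ty":0,"tz":0.146,"rx":0,"ry":0,"rz":0}
    - {"fingers":95,"tx":0,"ty":0,"tz":0.146,"rx":0,"ry":0,"rz":0}
    - {"fingers":95,"tx":0,"ty":0,"tz":0.146,"rx":0,"ry":0,"rz":0}

```text
time_s: 8.72
tcp_pos: [0.3918, 0.0372, 0.0126]
orientation: [0.0, 0.995, -0.101, 0.0]
wrist_force: [0.1, 0.1, -0.2]
grip_width: 0.0554
finger_force: 0.0
```

>>> servo_tool:
  increments:
    - {"fingers":95,"tx":0.05,"ty":0,"tz":0,"rx":0,"ry":0,"rz":0}
    - {"fingers":95,"tx":0.08,"ty":0,"tz":0,"rx":0,"ry":0,"rz":0}
    - {"fingers":95,"tx":0.11,"ty":0,"tz":0,"rx":0,"ry":0,"rz":0}
    - {"fingers":95,"tx":0.14,"ty":0,"tz":0,"rx":0,"ry":0,"rz":0}
    - {"fingers":95,"tx":0.17,"ty":0,"tz":0,"rx":0,"ry":0,"rz":0}

```text
time_s: 9.35
tcp_pos: [0.4584, 0.0236, 0.012]
orientation: [-0.0, 0.995, -0.101, -0.0]
wrist_force: [-2.0, 0.6, 0.7]
grip_width: 0.0557
finger_force: 1.1
```

>>> servo_tool:
  increments:
    - {"fingers":95,"tx":0.03,"ty":0,"tz":0,"rx":0,"ry":0,"rz":0}
    - {"fingers":95,"tx":0.06,"ty":0,"tz":0,"rx":0,"ry":0,"rz":0}
    - {"fingers":95,"tx":0.09,"ty":0,"tz":0,"rx":0,"ry":0,"rz":0}
    - {"fingers":95,"tx":0.12,"ty":0,"tz":0,"rx":0,"ry":0,"rz":0}
    - {"fingers":95,"tx":0.13,"ty":0,"tz":0,"rx":0,"ry":0,"rz":0}

```text
time_s: 9.98
tcp_pos: [0.51, 0.0128, 0.0122]
orientation: [0.0, 0.995, -0.101, 0.0]
wrist_force: [-1.2, 1.1, 1.1]
grip_width: 0.0552
finger_force: 0.8
```

```bash
python3 - <<'E'
from h import *
w=cam("wrist"); cv2.imwrite("pics/push3.png",w["image"]); s=manip.state(); print(s["time_s"],s["tcp_pos"])
E
```

```text
10.025 [0.5100186  0.01276509 0.01221121]
```

View pics/push3.png

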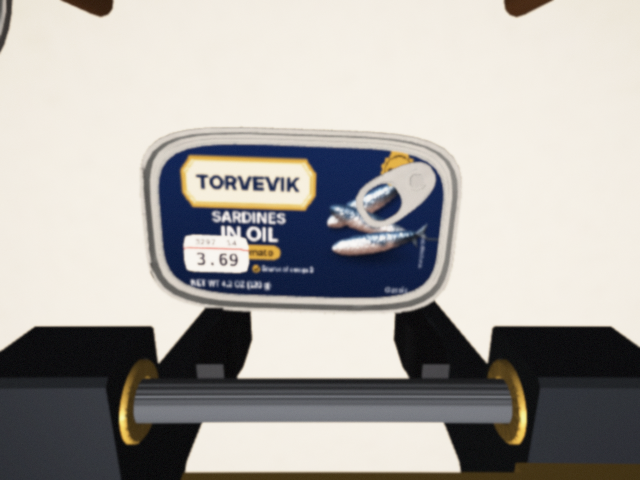

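The sardine tin is nearly square. Its centre is at px (303,218) and the bay's middle is at about px 308, which is good, so I'll continue straight.

>>> servo_tool:
  increments:
    - {"fingers":95,"tx":0.03,"ty":0,"tz":0,"rx":0,"ry":0,"rz":0}
    - {"fingers":95,"tx":0.065,"ty":0,"tz":0,"rx":0,"ry":0,"rz":0}
    - {"fingers":95,"tx":0.1,"ty":0,"tz":0,"rx":0,"ry":0,"rz":0}
    - {"fingers":95,"tx":0.13,"ty":0,"tz":0,"rx":0,"ry":0,"rz":0}
    - {"fingers":95,"tx":0.155,"ty":0,"tz":0,"rx":0,"ry":0,"rz":0}

```text
time_s: 10.65
tcp_pos: [0.5706, 0.0004, 0.0121]
orientation: [0.0, 0.995, -0.101, 0.0]
wrist_force: [-1.1, -0.9, 0.6]
grip_width: 0.0553
finger_force: 0.5
```

>>> servo_tool:
  increments:
    - {"fingers":95,"tx":0.02,"ty":0,"tz":0,"rx":0,"ry":0,"rz":0}
    - {"fingers":95,"tx":0.04,"ty":0,"tz":0,"rx":0,"ry":0,"rz":0}
    - {"fingers":95,"tx":0.055,"ty":0,"tz":0,"rx":0,"ry":0,"rz":0}
    - {"fingers":95,"tx":0.068,"ty":0,"tz":0,"rx":0,"ry":0,"rz":0}
    - {"fingers":95,"tx":0.075,"ty":0,"tz":0,"rx":0,"ry":0,"rz":0}

```text
time_s: 11.28
tcp_pos: [0.5993, -0.0055, 0.0121]
orientation: [0.0, 0.995, -0.101, 0.0]
wrist_force: [-2.8, 0.5, 1.2]
grip_width: 0.0554
finger_force: 0.9
```

>>> servo_tool:
  increments:
    - {"fingers":95,"tx":0.004,"ty":0,"tz":0,"rx":0,"ry":0,"rz":0}
    - {"fingers":95,"tx":0.008,"ty":0,"tz":0,"rx":0,"ry":0,"rz":0}
    - {"fingers":95,"tx":0.012,"ty":0,"tz":0,"rx":0,"ry":0,"rz":0}
    - {"fingers":95,"tx":0.014,"ty":0,"tz":0,"rx":0,"ry":0,"rz":0}
    - {"fingers":95,"tx":0.014,"ty":0,"tz":0,"rx":0,"ry":0,"rz":0}

```text
time_s: 11.9
tcp_pos: [0.6023, -0.0061, 0.0119]
orientation: [-0.0, 0.995, -0.101, -0.003]
wrist_force: [-10.7, 1.1, 8.4]
grip_width: 0.0553
finger_force: 5.0
```

>>> servo_tool:
  increments:
    - {"fingers":95,"tx":0.003,"ty":0,"tz":0,"rx":0,"ry":0,"rz":0}
    - {"fingers":95,"tx":0.005,"ty":0,"tz":0,"rx":0,"ry":0,"rz":0}
    - {"fingers":95,"tx":0.005,"ty":0,"tz":0,"rx":0,"ry":0,"rz":0}
    - {"fingers":95,"tx":0.005,"ty":0,"tz":0,"rx":0,"ry":0,"rz":0}
    - {"fingers":95,"tx":0.0,"ty":0,"tz":0,"rx":0,"ry":0,"rz":0}

```text
time_s: 12.52
tcp_pos: [0.6022, -0.006, 0.0118]
orientation: [-0.0, 0.995, -0.101, -0.002]
wrist_force: [-7.1, 0.9, 4.4]
grip_width: 0.0552
finger_force: 3.2
```

>>> servo_tool:
  increments:
    - {"fingers":95,"tx":-0.03,"ty":0,"tz":0,"rx":0,"ry":0,"rz":0}
    - {"fingers":95,"tx":-0.12,"ty":0,"tz":0,"rx":0,"ry":0,"rz":0}
    - {"fingers":95,"tx":-0.15,"ty":0,"tz":-0.12,"rx":0,"ry":0,"rz":0}
    - {"fingers":95,"tx":-0.15,"ty":0,"tz":-0.26,"rx":0,"ry":0,"rz":0}
    - {"fingers":95,"tx":-0.15,"ty":-0.02,"tz":-0.36,"rx":0,"ry":0,"rz":0}

```text
time_s: 13.15
tcp_pos: [0.548, 0.013, 0.1588]
orientation: [0.0, 0.995, -0.102, 0.002]
wrist_force: [0.6, -0.5, 0.3]
grip_width: 0.0556
finger_force: 0.0
```

>>> servo_tool:
  increments:
    - {"fingers":95,"tx":0.12,"ty":-0.08,"tz":-0.1,"rx":0,"ry":0,"rz":0}
    - {"fingers":95,"tx":0.16,"ty":-0.15,"tz":-0.16,"rx":0,"ry":0,"rz":0}
    - {"fingers":95,"tx":0.16,"ty":-0.15,"tz":-0.16,"rx":0,"ry":0,"rz":0}
    - {"fingers":95,"tx":0.16,"ty":-0.15,"tz":-0.16,"rx":0,"ry":0,"rz":0}
    - {"fingers":95,"tx":0.16,"ty":-0.15,"tz":-0.16,"rx":0,"ry":0,"rz":0}

```text
time_s: 13.78
tcp_pos: [0.6206, 0.0586, 0.2184]
orientation: [0.0, 0.995, -0.102, -0.001]
wrist_force: [0.6, 0.5, -0.7]
grip_width: 0.0556
finger_force: 0.0
```

```bash
python3 m.py fin; python3 - <<'E'
from h import *
c=cam("scene"); d=cam("side"); print("x")
w=cam("wrist")
cv2.imwrite("pics/fin2.png",w["image"])
def P(c,x0,y0,x1,y1):
    v,u=np.mgrid[y0:y1,x0:x1]; uv=np.c_[u.ravel(),v.ravel()]; z=c["depth"][uv[:,1],uv[:,0]]
    q=cv2.undistortPoints(uv.astype(float).reshape(-1,1,2),c["K"],c["D"]).reshape(-1,2)
    return (np.c_[q,np.ones(len(q))]*z[:,None]-c["T"][:3,3])@c["T"][:3,:3]
X=np.array([np.cos(-.2018),np.sin(-.2018)]); Y=np.array([-X[1],X[0]]); o=np.array([.499,.09])+.161*X+.001*Y
p=P(w,0,0,640,300); r=np.c_[(p[:,:2]-o)@np.c_[X,Y],p[:,2]]*1000
t=r[(r[:,2]>16)&(r[:,2]<26)&(r[:,0]>-60)&(r[:,0]<29)&(r[:,1]<-8)&(r[:,1]>-132)]; print("sard",cv2.minAreaRect(t[:,:2].astype(np.float32)),len(t))
t=r[(r[:,2]>33)&(r[:,2]<45)&(r[:,0]>-80)&(r[:,0]<45)&(r[:,1]>10)&(r[:,1]<135)]; print("tuna",cv2.minEnclosingCircle(t[:,:2].astype(np.float32)),len(t))
E
```

```text
13.925 [0.62134203 0.05864082 0.21923336] [-0.83995558 -0.85976058 -1.16007395]
scene tuna ((-13.949869155883789, 67.1081771850586), 46.300540924072266) 457 [-58.52565355  22.44600324] [ 29.16897089 113.40442772]
scene sard ((-5.356822967529297, -66.23591613769531), (114.27836608886719, 64.58061981201172), 89.93994140625) 595
side tuna ((-2.2409563064575195, 61.39784240722656), 59.21673583984375) 561 [-54.51484881  11.73179584] [ 30.63908365 115.52957905]
side sard ((-2.3303279876708984, -66.57803344726562), (114.19020080566406, 59.066261291503906), 89.29778289794922) 689
x
sard ((-2.3471317291259766, -67.31217956542969), (104.97566986083984, 62.53236389160156), 89.79410552978516) 9349
tuna ((-13.474236488342285, 69.96243286132812), 43.2481575012207) 9421
```

View pics/fin2.png

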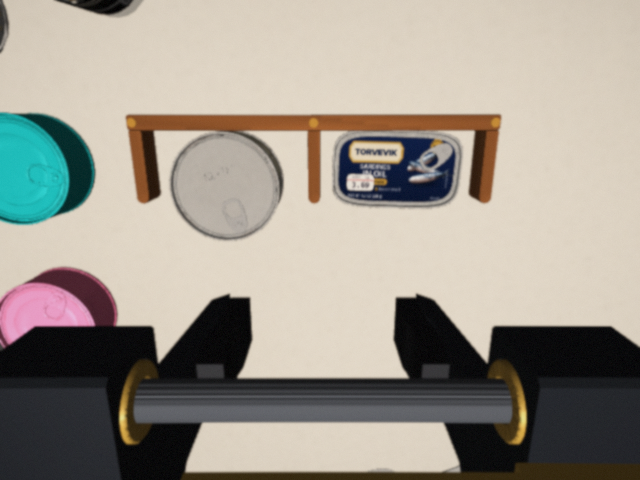

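Both tins are home. The tuna is at (227,185) px, measured at (-13.5, 70) mm in the rack frame. The sardine tin is at (397,169) px, flush to about 0.2°, and the hand is clear at 0.22 m.

```bash
python3 -c "
from rig import manip
print(manip.close_job())"
```

```text
the job is handed in; nothing more can be done
None
```

The job is handed in: I pushed the tuna tin home in the left bay, then the sardine tin flush along the rail in the right bay, and raised the hand clear at about 14 s; neither push went near the glass or the timer.

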